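Stand a moss picture on its kickstand and hold it

TASK

The framed moss picture is leaning forward on the two-post rest, with its kickstand still folded up over the top of the frame. While the frame leans there, swing the kickstand back over its centre until it locks fully down behind the frame, then bring the frame back upright so that its bottom edge and the kickstand's crossbar both rest on the table, clear of the rest. It is front-heavy and would tip forward again, so finish while still holding it upright with the fingers, and leave the glue bottle, the pot and the pebble where they are.

Things in the scene. Friction and masses are not known exactly. Their poses are not given: they have to be found in the camera images.
- frame: Loose wooden frame with moss relief, 0.9 kg, 200 mm wide (y), 200 tall (z), 26 thick (x -4 to 22). Origin: middle of the front lower edge of its 8 mm thick keel strip (x -8 to 0), on which it rocks. +x: moss face, away from the robot; back towards it. Starts leaning 0.30 rad to +x on the rest. Tips forward unless held; the lowered stand only stops it tipping back. Axes turn with the frame.
- frame_top (a point): Middle of the top of the frame's top rail (frame x 9, y 0, z 200 mm); axes as the frame's. The plain solid rail spans frame z 160 to 200 mm and can be pinched front to back (26 mm); below it moss stands up to 9 mm proud of the face.
- stand (a joint): Kickstand angle about hubs on side brackets behind the frame (frame x -75, z 130 mm). 0: folded, arms up; grows as it swings up, back (-x), down; 3.49 rad: end stop, arms 0.1 rad past straight down, locked over centre. Its weight holds it folded; past about 0.35 rad with the frame leaning it falls to the stop by itself, and a light spring keeps it there. Under 1 N at the bar moves it.
- stand_bar (a point): Middle of the kickstand's crossbar: 10 mm round aluminium bar along frame y, 224 mm long, joined to the hubs by 9 mm round arms at frame y -112 and 112 mm; 126 mm from the hub axis. Folded, it is at frame x -44, z 252 mm, above and behind the top rail. Fully down with the frame upright it lies on the table (centre 5 mm up), 62 mm behind the frame's origin.
- rest: Fixed rest: 70 x 230 x 12 mm plywood foot with two upright 16 mm round posts, 123 mm tall, rubber-topped, against the frame's stiles. Origin on the table where the frame's keel edge starts (frame origin within 6 mm along y); +x is the way the frame leans. Posts at x 67, y -88 and 88 mm; foot spans x 44 to 114 mm.
- glue: Bystander: white glue bottle with blue cap, 54 mm across, 130 mm tall; origin at the centre of its underside.
- pot: Bystander: white open ceramic pot, 72 mm across, 75 mm tall; origin at the centre of its underside.
- pebble: Bystander: grey stone, 62 mm across, 28 mm tall; origin at the centre of its underside.
Things that resemble listed ones, but are neither listed nor needed, are in the scene too. Several things have the shape of the rest; the one meant has the colours described above.

How it is judged:
By the outcome, as a careful person would: the job done as asked, in the order asked, and still so for the second after the job is handed in, while the arm keeps its last pose, push and grip.
It also fails if it takes over 46 s, if anything falls off the work surface, if the arm or the gripper's body presses on something with over 40 N, if the wrist force passes 120 N, or if a joint passes its speed limit or range.

ROBOT

A 6-joint arm with a two-finger parallel gripper is mounted at the origin on the work surface. World frame = base frame: x ahead of the robot, y to its left, z up, the work surface at z = 0. Lengths are in m, angles in rad, forces in N, time in s.
With the tool pointing down it reaches from about 0.25 to 0.85 m from the base axis. Payload 12.5 kg.
Tool frame: the origin (TCP) lies midway between the tips of the shut fingers; the grasp point (between the pads) lies 19 mm behind it; z points along the fingers, y is the direction in which the jaws open and shut (so a half turn about z gives the same grasp; the last joint's range is limited). The gripper opens to 93 mm and grips with 3 to 60 N. Pads are 15 mm wide; open, the fingers measure 128 mm over their backs; the gripper's body (75 mm by 188 mm) begins 65 mm behind the grasp point.
Start: joints at [-1.413, 0.351, 1.652, -0, 1.139, -0.085], TCP at [0.132, -0.534, 0.219] pointing down, gripper open.
Joint ranges: [-2.75, 2.75], [-0.79, 2.1], [0.01, 2.65], [-1.57, 4.71], [0.07, 3.14], [-2.87, 2.87]. Speed limits (rad/s): [2.22, 2.22, 2.79, 3.14, 3.14, 3.14].

INTERFACE

Orientations are given as a unit quaternion [x, y, z, w].
In Python, from bench import r, vision gives the robot as it stands. The module is installed in compiled form; this text tells all that it offers.
- The arm moves only by the shell command python3 -m jog 'ROWS' [FORCE]. ROWS is JSON, a list of rows, each a list of 3 entries, a list of its own where there are three numbers: the shift along the tool's x, y, z in m, then the turn, a rotation vector about the tool's x, y, z in degrees, then the closure, from -1 (fully open) to 1 (shut). In form: [[[dx, dy, dz], [rx, ry, rz], claw], ...]. A call has exactly 5 rows; each row shifts and turns the commanded pose from where the row before left it, along the tool's axes as they then stand; what a row does not reach is not made up. A row lasts 1/12 s, in which the tool goes at most 41.7 mm and 7.16 degrees, less where a joint would pass 70% of its speed; a pose out of reach is approached as far as the arm can. A call is refused whole if a number of a shift passes 0.0417 or a number of a turn 7.16, either way. A call with a gripper value outside its range is refused whole. The fingers move at their own pace and stop on an object; FORCE is the grip in N (left out, the last holds). Time passes only in rows, so rows that do not move let the fingers close, or fill a call up. It gives the time, the measured TCP pose, the force and the opening at its end, in the units of the state.
- r.read_state(): the state, without advancing time (a new reading comes with each control period).
- vision.grab_frame(name): name is "scene" or "top" or "wrist"; returns (picture, depth): 420x560x3 uint8, red, green, blue; 420x560 float32, m along the optical axis (not along the pixel's ray), 0 where there is no reading.
- vision.camera_model(name): a dict with "K" (3x3 intrinsics, pixels), "k1" (the pictures are not rectified: a ray, as slopes to the right and down, at radius r is drawn at 1 + k1 r^2 times it, then the intrinsics apply), "R" (3x3) and "t" (3): a world point X has camera coordinates R X + t. Camera axes: x right, y down, z forward; pixel columns grow to the right and rows downward; lengths in m; the calibration is good to about 2 mm. A picture is of the moment at which its call begins: read the wrist's pose just before it. camera_model takes no time and is no camera call; for the wrist camera it gives the pose at the moment of the call.
- r.finish_job(): hands the job in, once; it reports no verdict.
The state is a dict: "clock": time; "joint_pos": joint angles; "qd": joint speeds; "joint_torque": joint torques, N m; "position": TCP position; "orientation": TCP orientation; "contact_force": force on the tool from outside, world axes, zero at the start; "ft_torque": the same for the moment, N m; "opening": finger opening in m.
Only numpy, scipy, OpenCV 4.12 (cv2) and the standard library are available. Lean on these libraries where they do the work, as an engineer would, in place of code of your own. Each camera call takes 0.05 s, during which the arm holds its last target. There are 200 camera calls.

## Working session

There is one attempt and no reset: what is moved stays moved. The work goes in short steps, Python scripts to look and compute and a shell command to move; the robot and the scene stay as the last step left them, time stands still between calls to the robot, and variables do not carry over. Pictures are saved under pics/ and viewed, about 8 in all and at most 12, crops included, and the job is handed in when it is done.

```bash
mkdir -p pics; cat > h.py <<'E'
import numpy as np, cv2
from bench import r, vision
from scipy.spatial.transform import Rotation as Ro
def cloud(name):
    im,d=vision.grab_frame(name); c=vision.camera_model(name)
    K=np.array(c["K"]);h,w=d.shape
    u,v=np.meshgrid(np.arange(w),np.arange(h))
    n=cv2.undistortPoints(np.stack([u,v],-1).reshape(-1,1,2).astype(np.float64),K,np.array([c["k1"],0,0,0.])).reshape(h,w,2)
    P=np.dstack([n*d[...,None],d])-np.array(c["t"]); P=P@np.array(c["R"]); P[d==0]=np.nan
    return im,d,P
def save(n,im): cv2.imwrite("pics/%s.png"%n,cv2.cvtColor(im,cv2.COLOR_RGB2BGR))
E
python3 - <<'E'
from h import *
for n in("scene","top"):
    im,d,P=cloud(n); save(n+"0",im); np.savez("/tmp/%s.npz"%n,im=im,P=P)
    c=vision.camera_model(n); print(n,-np.array(c["R"]).T@c["t"],c["R"])
s=r.read_state();print(s["clock"],s["position"],s["orientation"],s["opening"])
E
```

```text
scene [0.96015465 0.77496069 0.82042737] [[-0.83549896  0.54930047  0.01450814]
 [ 0.30811041  0.49017822 -0.81534857]
 [-0.45498292 -0.67675277 -0.57878859]]
top [0.3433774  0.02100886 1.46999488] [[ 0.02131432 -0.99974292  0.00773327]
 [-0.9966252  -0.02185989 -0.07912247]
 [ 0.07927118 -0.00602073 -0.99683491]]
0.1 [ 0.13221722 -0.53356832  0.21816328] [ 9.92638192e-01  1.21116278e-01 -1.95718622e-05 -5.16546109e-04] 0.09299381266655905
```

View pics/scene0.png

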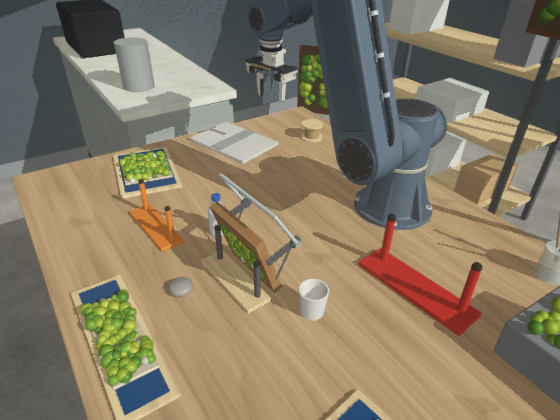

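View pics/top0.png

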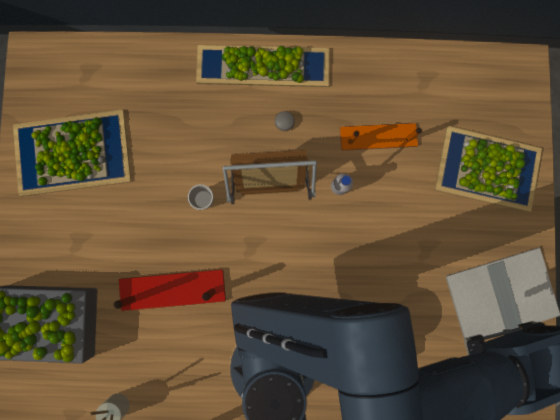

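The frame leans on the plywood rest with dark posts at scene (235,262) and top (270,175). The orange rest (top 380,137) and red rest (top 172,290) don't match the described colours. The pot is at top (200,197), the glue at (342,184) and the pebble at (285,120). Next I'll confirm in a crop and measure.

```bash
python3 - <<'E'
from h import *
z=np.load("/tmp/top.npz");im,P=z["im"],z["P"]
a=cv2.resize(im[100:220,180:360],None,fx=4,fy=4,interpolation=cv2.INTER_CUBIC)
z2=np.load("/tmp/scene.npz")
b=cv2.resize(z2["im"][165:325,160:340],None,fx=4,fy=4,interpolation=cv2.INTER_CUBIC)[:600]
save("topcrop",a); save("scenecrop",b)
np.set_printoptions(precision=3,suppress=True)
for r0 in (160,163,166): print("bar",r0,[P[r0,c].tolist() for c in (226,245,270,295,313)])
for n,(c,rr) in dict(pot=(200,188),glue=(345,181),pebble=(285,120)).items(): print(n,P[rr,c])
# bar cluster
m=(P[...,2]>0.2)&(P[...,0]>.3)&(P[...,0]<.75)&(abs(P[...,1])<.25)
ys,xs=np.where(m); print(len(ys),xs.min(),xs.max(),ys.min(),ys.max())
Q=P[m]; 
for lo in np.arange(.16,.28,.01):
    mm=(P[...,2]>lo)&(P[...,2]<lo+.01)&(P[...,0]>.3)&(P[...,0]<.75)&(abs(P[...,1])<.25); print(round(lo,2),mm.sum(),np.nanmedian(P[mm],0) if mm.any() else '')
E
```

```text
bar 160 [[0.6066776642900041, 0.1535236971508242, 0.0011291130552553749], [0.5731861391675385, 0.08686655452388443, 0.19392587137978995], [0.5747305102413481, 0.022063274216882953, 0.19337946210484577], [0.5791528690749859, -0.043614844104904675, 0.17731737025131325], [0.6131056302368089, -0.10650090853221934, -0.001851238945744138]]
bar 163 [[0.5976073055928577, 0.15324617423674694, 0.0012004419181745817], [0.5667108874835035, 0.08707110474341859, 0.18591274634770397], [0.5550261353301318, 0.02184525897012269, 0.260956982668735], [0.5565591085401761, -0.039596407567721086, 0.2602530332741834], [nan, nan, nan]]
bar 166 [[0.5457786088909165, 0.12994915803162166, 0.2574902255896092], [0.5464653827955418, 0.08309147548052376, 0.25944790904903026], [0.54829661105624, 0.021685658097449857, 0.2566984727702509], [0.5682835544043513, -0.04538717262140466, 0.14745291222081097], [0.5528438168678166, -0.08537430988199535, 0.24442050160134127]]
pot [0.517 0.224 0.034]
glue [ 0.533 -0.183  0.133]
pebble [ 0.726 -0.02   0.026]
477 223 316 161 185
0.16 44 [ 0.49  -0.083  0.163]
0.17 55 [0.566 0.014 0.178]
0.18 547 [0.585 0.025 0.187]
0.19 239 [0.579 0.022 0.192]
0.2 20 [ 0.526 -0.087  0.205]
0.21 24 [0.519 0.13  0.215]
0.22 17 [0.525 0.13  0.225]
0.23 26 [ 0.542 -0.086  0.235]
0.24 22 [ 0.548 -0.059  0.245]
0.25 323 [0.552 0.024 0.256]
0.26 45 [0.553 0.024 0.261]
0.27 0 
0.28 0
```

View pics/topcrop.png

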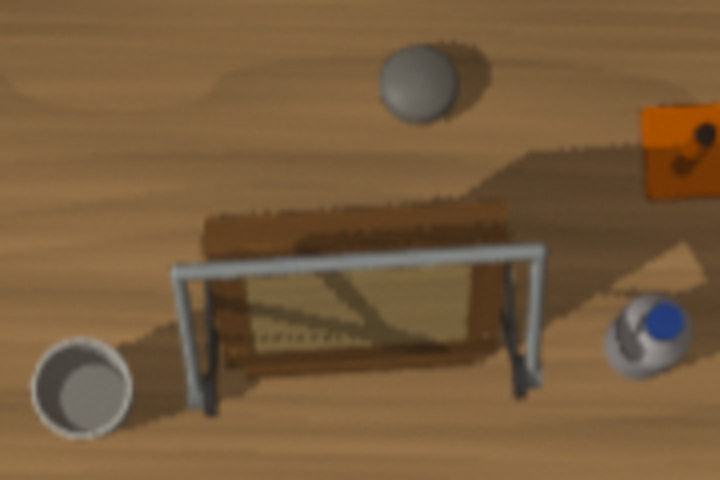

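View pics/scenecrop.png

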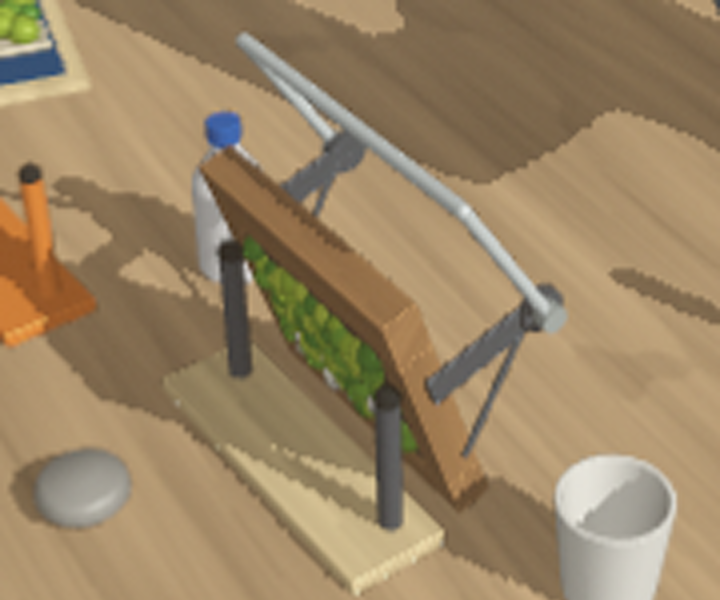

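The crop confirms it: frame on the plywood rest with two dark posts, stand folded up over the top, and glue and pot on either side. Now I'll compute the pose.

```bash
cat >> h.py <<'E'
np.set_printoptions(precision=4,suppress=True)
LEAN=0.30
try: O,YAW=np.load("/tmp/pose.npy",allow_pickle=True)
except Exception: pass
def fw(p,lean=LEAN):  # frame mm -> world
    return O+Ro.from_euler("z",YAW).apply(Ro.from_euler("y",lean).apply(np.array(p)/1000.))
def to(target,R=None):
    s=r.read_state();T=Ro.from_quat(s["orientation"]);
    print("pos",np.array(s["position"]),"shift",T.inv().apply(np.array(target)-s["position"]))
    if R is not None: print("turn deg",np.degrees((T.inv()*R).as_rotvec()))
E
python3 - <<'E'
from h import *
ex=[]
for n,lo in(("top",.235),("scene",.235)):
    z=np.load("/tmp/%s.npz"%n);P=z["P"]
    m=(P[...,2]>lo)&(P[...,2]<.27)&(P[...,0]>.5)&(P[...,0]<.62)&(abs(P[...,1]-.02)<.15)
    Q=P[m]; c=np.median(Q,0)
    vx=np.linalg.lstsq(np.c_[Q[:,1],np.ones(len(Q))],Q[:,0],rcond=None)[0]
    print(n,len(Q),"y range",Q[:,1].min(),Q[:,1].max(),"slope",vx,"x@y=.022",vx@[.022,1],np.percentile(Q[:,2],[10,50,90]))
    # top rail surface
    m=(P[...,2]>.172)&(P[...,2]<.2)&(P[...,0]>.53)&(P[...,0]<.63)&(abs(P[...,1]-.02)<.12)
    Q=P[m]; k=np.linalg.lstsq(np.c_[Q[:,1],np.ones(len(Q))],Q[:,0],rcond=None)[0]
    print(" rail",len(Q),Q.min(0),Q.max(0),k, np.median(Q,0))
E
```

```text
top 404 y range -0.0934586993535443 0.1387835528182553 slope [-0.08   0.553] x@y=.022 0.5512882585480625 [0.2512 0.2563 0.2602]
 rail 779 [ 0.5636 -0.0749  0.1743] [0.6053 0.1243 0.1978] [-0.0816  0.5849] [0.5826 0.0248 0.1879]
scene 339 y range -0.09116451069011793 0.13981851537330323 slope [-0.0955  0.5555] x@y=.022 0.5534097315778257 [0.2522 0.2573 0.2596]
 rail 789 [ 0.5607 -0.0746  0.1724] [0.6055 0.127  0.1943] [-0.0901  0.5898] [0.5869 0.0415 0.1881]
```

```bash
python3 - <<'E'
import numpy as np; np.save("/tmp/pose.npy",np.array([np.array([.519,.0205,0]),0.086],dtype=object))
E
python3 -m jog '[[[0,0,-0.04],[0,0,0],1],[[0,0,-0.04],[0,0,0],1],[[0.03,0,-0.04],[0,0,-4],1],[[0.039,0.002,0],[0,0,-4],1],[[0.039,0.002,0],[0,0,-4],1]]' 20
python3 -m jog '[[[0.039,0.002,0],[0,0,-4],1],[[0.039,0.002,0],[0,0,-4],1],[[0.039,0.002,0],[0,0,-4],1],[[0.039,0.002,0],[0,0,-4],1],[[0.039,0.002,0],[0,0,-4],1]]'
python3 -m jog '[[[0.039,0.002,0],[0,0,-4],1],[[0.039,0.002,0],[0,0,-4],1],[[0.039,0.002,0],[0,0,-4],1],[[0.039,0.002,0],[0,0,-4],1],[[0.039,0.002,0],[0,0,-4],1]]'
python3 - <<'E'
from h import *
to(fw([0,0,0])+Ro.from_euler("z",YAW).apply([.066,0,.34]), Ro.from_matrix(np.c_[[0,-1,0],[1,0,0],[0,0,-1.]] if 0 else np.array([[0,1,0],[1,0,0],[0,0,-1.]])))
E
```

```text
clock: 0.52
position: [0.232, -0.5055, 0.3339]
orientation: [0.974, 0.225, 0.0, 0.002]
contact_force: [0.8, 0.4, -0.4]
opening: 0.0642
clock: 0.93
position: [0.3992, -0.4038, 0.3315]
orientation: [0.92, 0.392, -0.0, -0.0]
contact_force: [-0.2, 0.2, 0.7]
opening: 0.0309
clock: 1.35
position: [0.5211, -0.2524, 0.3315]
orientation: [0.838, 0.545, -0.0, -0.0]
contact_force: [0.7, -0.1, -0.0]
opening: 0.0009
pos [ 0.5211 -0.2524  0.3315] shift [ 0.2805 -0.0546 -0.0084]
turn deg [ -0.0405  -0.0147 -23.8948]
```

```bash
python3 -m jog '[[[0.041,0.001,0],[0,0,-4.1],1],[[0.041,0.001,0],[0,0,-4.1],1],[[0.041,0.001,0],[0,0,-4.1],1],[[0.041,0.001,0],[0,0,-4.1],1],[[0.041,0.001,0],[0,0,-4.1],1]]'
python3 -m jog '[[[0.041,0.001,0],[0,0,-4.1],1],[[0.041,0.001,0],[0,0,-4.1],1],[[0,0,0],[0,0,0],1],[[0,0,0],[0,0,0],1],[[0,0,0],[0,0,0],1]]'
python3 - <<'E'
from h import *
R=Ro.from_euler("z",YAW)*Ro.from_matrix(np.array([[0,1,0],[1,0,0],[0,0,-1.]]))
to(fw([0,0,0])+R.apply([0,.066,0])+[0,0,.23],R)
im,d,P=cloud("scene"); save("s1",cv2.resize(im[140:330,150:350],None,fx=3,fy=3))
E
```

```text
clock: 1.77
position: [0.581, -0.0573, 0.3315]
orientation: [0.728, 0.686, -0.0, -0.0]
contact_force: [0.7, 0.3, 0.3]
opening: 0.0004
clock: 2.18
position: [0.5848, 0.0222, 0.3317]
orientation: [0.678, 0.735, -0.0, -0.0]
contact_force: [-0.3, -0.4, 0.4]
opening: 0.0003
pos [0.5848 0.0222 0.3317] shift [0.0039 0.0003 0.1017]
turn deg [-0.0321  0.0148 -0.3377]
```

View pics/s1.png

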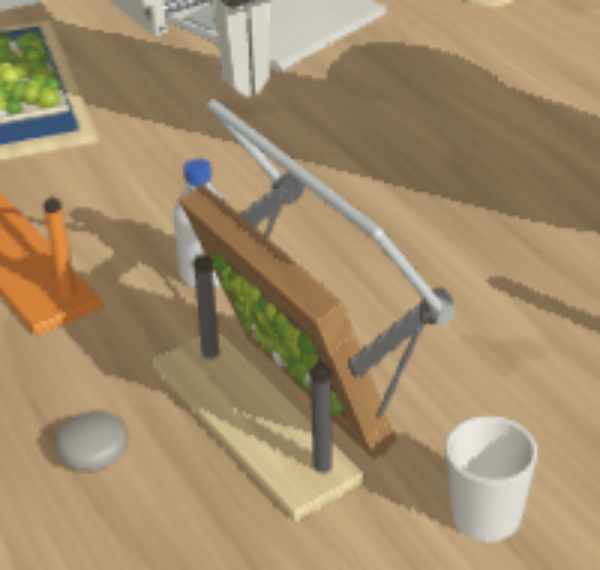

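The shut fingers are at crop (245,85), about 75 mm above the bar and in front of it. I'll go down and push the bar back.

```bash
python3 -m jog '[[[0.004,0,0.03],[0,0,0],1],[[0,0,0.03],[0,0,0],1],[[0,0,0.025],[0,0,0],1],[[0,0,0.015],[0,0,0],1],[[0,-0.004,0],[0,0,0],1]]'
python3 -m jog '[[[0,-0.008,0],[0,0,0],1],[[0,-0.01,0],[0,0,0],1],[[0,-0.01,0],[0,0,0],1],[[0,-0.01,0],[0,0,0],1],[[0,-0.01,0],[0,0,0],1]]'
python3 -m jog '[[[0,-0.01,0],[0,0,0],1],[[0,-0.01,0],[0,0,0],1],[[0,-0.01,0],[0,0,0],1],[[0,-0.01,0],[0,0,0],1],[[0,0,0],[0,0,0],1]]'
python3 - <<'E'
from h import *
im,d,P=cloud("scene"); save("s2",cv2.resize(im[140:330,150:350],None,fx=3,fy=3))
E
```

```text
clock: 2.65
position: [0.5793, 0.0248, 0.2285]
orientation: [0.679, 0.734, -0.002, -0.002]
contact_force: [-1.0, 0.1, 0.5]
opening: 0.0006
clock: 3.07
position: [0.5325, 0.0216, 0.2338]
orientation: [0.679, 0.735, 0.001, 0.001]
contact_force: [0.1, 0.2, 0.3]
opening: 0.0005
clock: 3.48
position: [0.4915, 0.0189, 0.2325]
orientation: [0.678, 0.735, 0.0, 0.0]
contact_force: [0.3, 0.2, 0.9]
opening: 0.0007
```

View pics/s2.png

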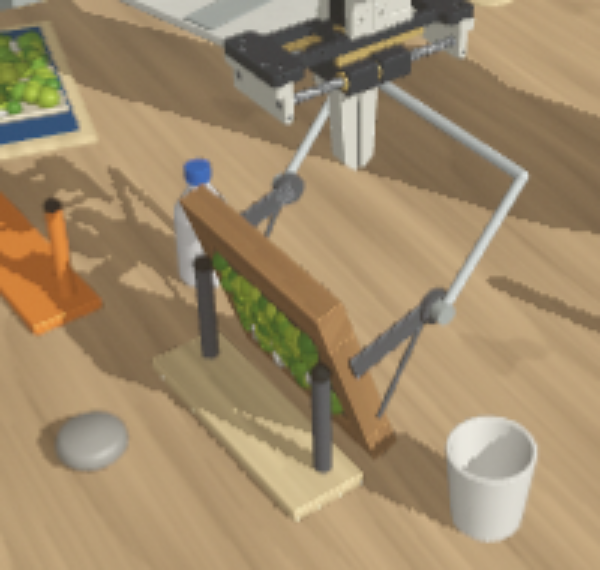

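The bar is nearly over the top, behind the fingers, with its right corner at crop (522,176). The frame hasn't moved. I'll keep pushing.

```bash
python3 -m jog '[[[0,-0.012,0],[0,0,0],1],[[0,-0.012,0],[0,0,0],1],[[0,-0.012,0],[0,0,0],1],[[0,-0.01,0],[0,0,0],1],[[0,-0.005,0],[0,0,0],1]]'
python3 -m jog '[[[0,0,0],[0,0,0],1],[[0,0,-0.02],[0,0,0],1],[[0,0,-0.03],[0,0,0],1],[[0,0.0,-0.03],[0,0,0],1],[[0,0,-0.02],[0,0,0],1]]'
python3 - <<'E'
from h import *
im,d,P=cloud("scene"); save("s3",cv2.resize(im[140:330,150:350],None,fx=3,fy=3))
R=Ro.from_euler("z",YAW)*Ro.from_euler("y",LEAN)*Ro.from_matrix(np.array([[0,1,0],[1,0,0],[0,0,-1.]]))
for z in(270,165):to(fw([9,0,z]),R)
E
```

```text
clock: 3.95
position: [0.4414, 0.015, 0.2321]
orientation: [0.678, 0.735, -0.0, -0.0]
contact_force: [0.7, 0.0, -0.1]
opening: 0.0004
clock: 4.37
position: [0.443, 0.015, 0.3347]
orientation: [0.678, 0.735, 0.001, 0.001]
contact_force: [-0.0, -0.6, 0.3]
opening: 0.0007
pos [0.4441 0.015  0.3376] shift [0.     0.1629 0.0835]
turn deg [17.5953  0.0122 -0.3224]
pos [0.4441 0.015  0.3376] shift [-0.      0.1312  0.1836]
turn deg [17.5953  0.0122 -0.3224]
```

View pics/s3.png

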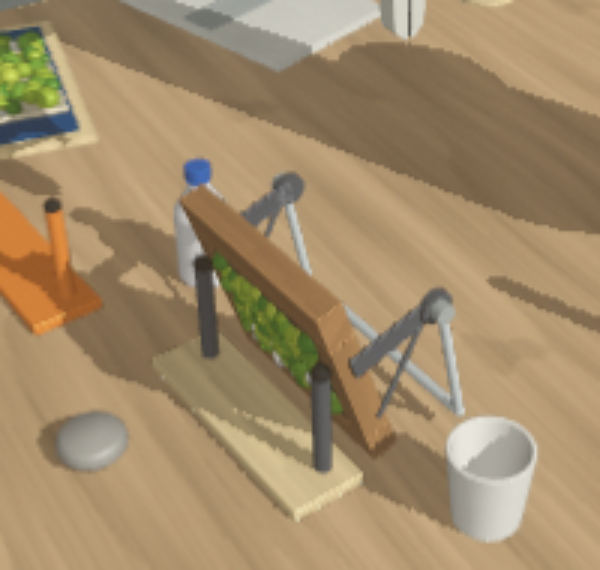

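The stand has swung down behind the frame, with the bar end at crop (458,408). I'll check it against the predicted locked pose while moving above the rail.

```bash
python3 -m jog '[[[0,0.041,0],[0,0,0],-0.5],[[0,0.041,0],[0,0,0],-0.5],[[0,0.041,0],[0,0,0],-0.5],[[0,0.040,0],[0,0,0],-0.5],[[0,0,0],[6,0,0],-0.5]]'
python3 -m jog '[[[0,0,0],[6,0,0],-0.5],[[0,0,0],[5.2,0,0],-0.5],[[0,0,0.03],[0,0,0],-0.5],[[0,0,0.03],[0,0,0],-0.5],[[0,0,0],[0,0,0],-0.5]]'
python3 - <<'E'
from h import *
im,d,P=cloud("scene")
c=vision.camera_model("scene")
def px(p): 
    return cv2.projectPoints(np.array([p]),cv2.Rodrigues(np.array(c["R"]))[0],np.array(c["t"]),np.array(c["K"]),np.array([c["k1"],0,0,0.]))[0].ravel()
def arm(a,y): # stand angle a
    th=np.arctan2(31,122)-a
    return fw([-75+126*np.sin(th),y,130+126*np.cos(th)])
k=3; o=np.array([200,200])
big=cv2.resize(im[200:330,200:350],None,fx=5,fy=5)
for a,col in((3.49,(255,0,0)),(3.2,(0,0,255))):
    for y in(-112,112):
        cv2.line(big,*[tuple(int(v) for v in (px(p)-o)*5) for p in(fw([-75,y,130]),arm(a,y))],col,1)
    cv2.line(big,*[tuple(int(v) for v in (px(arm(a,y))-o)*5) for y in(-112,112)],col,1)
save("s4",big[:600])
R=Ro.from_euler("z",YAW)*Ro.from_euler("y",LEAN)*Ro.from_matrix(np.array([[0,1,0],[1,0,0],[0,0,-1.]]))
to(fw([9,0,165]),R)
w,_=vision.grab_frame("wrist"); save("w4",w)
E
```

```text
clock: 4.83
position: [0.6082, 0.0285, 0.331]
orientation: [0.677, 0.734, -0.038, -0.035]
contact_force: [-0.4, -0.5, -0.5]
opening: 0.029
clock: 5.25
position: [0.5848, 0.0268, 0.269]
orientation: [0.67, 0.726, -0.113, -0.105]
contact_force: [0.1, 0.2, -1.2]
opening: 0.0623
pos [0.586  0.0268 0.2724] shift [-0.0006  0.0258  0.115 ]
turn deg [-0.3047 -0.1237 -0.2954]
```

View pics/s4.png

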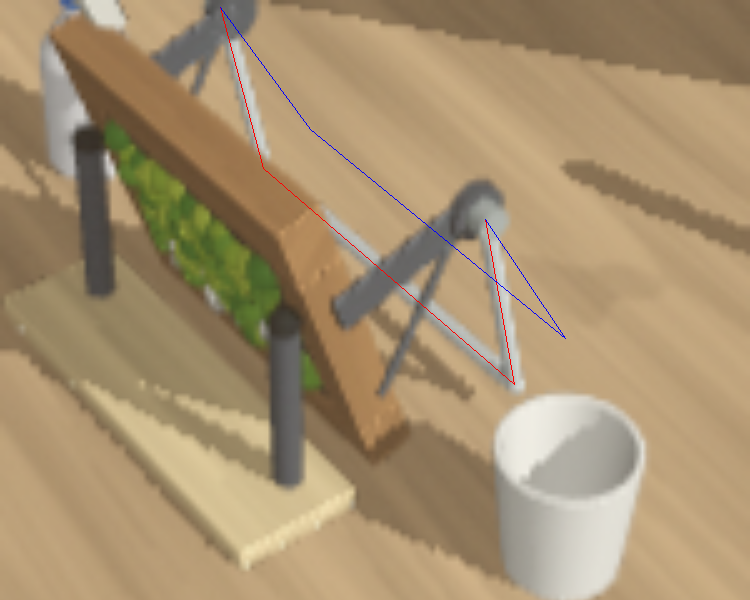

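View pics/w4.png

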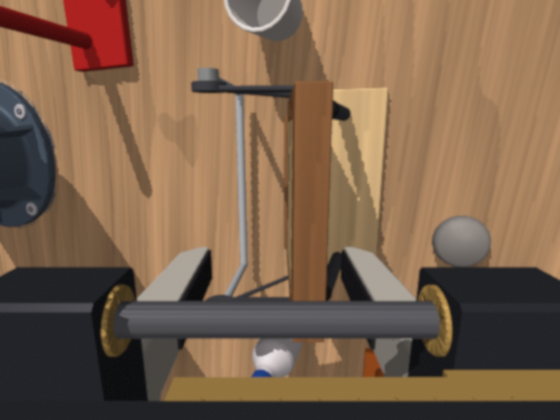

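The red overlay (stand at 3.49 rad) matches the arms and the bar, so it is locked. The wrist view shows the rail at column 311 and the fingers centred at about 277, which agrees with the computed +26 mm. I'll shift, go down and pinch.

```bash
python3 -m jog '[[[0,0.02,0],[-0.3,0,-0.3],-0.6],[[0,0.006,0],[0,0,0],-0.6],[[0,0,0.03],[0,0,0],-0.6],[[0,0,0.03],[0,0,0],-0.6],[[0,0,0],[0,0,0],-0.6]]'
python3 - <<'E'
from h import *
R=Ro.from_euler("z",YAW)*Ro.from_euler("y",LEAN)*Ro.from_matrix(np.array([[0,1,0],[1,0,0],[0,0,-1.]]))
to(fw([9,0,165]),R)
im,d,P=cloud("top")
m=(P[...,2]>.172)&(P[...,2]<.2)&(P[...,0]>.53)&(P[...,0]<.63)&(P[...,1]>.075)&(P[...,1]<.12)
L=(P[m]-fw([0,0,0]));L=Ro.from_euler("z",-YAW).apply(L);L=Ro.from_euler("y",-LEAN).apply(L)
print("rail frame x,z",len(L),np.percentile(L[:,0],[5,50,95]),np.percentile(L[:,2],[5,50,95]))
E
```

```text
clock: 5.77
position: [0.5922, 0.0274, 0.2063]
orientation: [0.669, 0.728, -0.11, -0.102]
contact_force: [-0.9, -0.3, -0.6]
opening: 0.0748
pos [0.5922 0.0274 0.2063] shift [-0.0007 -0.0002  0.0538]
turn deg [-0.0574 -0.1271 -0.0001]Traceback (most recent call last):
  File "<stdin>", line 7, in <module>
    return _quantile_unchecked(
        a, q, axis, out, overwrite_input, method, keepdims, weights)
    return _ureduce(a,
                    func=_quantile_ureduce_func,
    ...<5 lines>...
                    overwrite_input=overwrite_input,
                    method=method)
    r = func(a, **kwargs)
    result = _quantile(arr,
                       quantiles=q,
    ...<2 lines>...
                       out=out,
                       weights=wgt)
    slices_having_nans = np.isnan(arr[-1, ...])
                                  ~~~^^^^^^^^^
IndexError: index -1 is out of bounds for axis 0 with size 0
```

```bash
python3 -m jog '[[[0,0,0.025],[0,0,0],-0.6],[[0,0,0.02],[0,0,0],-0.6],[[0,0,0.008],[0,0,0],-0.6],[[0,0,0],[0,0,0],0.2],[[0,0,0],[0,0,0],0.3]]' 12
python3 -m jog '[[[0,0,0],[0,0,0],1],[[0,0,0],[0,0,0],1],[[0,0,0],[0,0,0],1],[[0,0,0],[0,0,0],1],[[0,0,0],[0,0,0],1]]' 12
```

```text
clock: 6.23
position: [0.5801, 0.0261, 0.1608]
orientation: [0.669, 0.729, -0.107, -0.099]
contact_force: [0.6, 0.0, 0.7]
opening: 0.0652
clock: 6.65
position: [0.5791, 0.0261, 0.1592]
orientation: [0.669, 0.729, -0.108, -0.1]
contact_force: [0.0, -0.9, 0.4]
opening: 0.0325
```

```bash
python3 -m jog '[[[0,0,0],[0,0,0],1],[[0,0,0],[0,0,0],1],[[0,0,0],[0,0,0],1],[[0,0,0],[0,0,0],1],[[0,0,0],[0,0,0],1]]' 25
python3 - <<'E'
from h import *
R0=Ro.from_matrix(np.array([[0,1,0],[1,0,0],[0,0,-1.]]))
s=r.read_state();T=Ro.from_quat(s["orientation"])
F=T*R0.inv(); print("yaw,pitch,roll",F.as_euler("ZYX"),s["joint_pos"])
p=np.array(s["position"]);q=F.inv().apply(p-O);print("tcp in frame mm",q*1e3)
# rotation path about keel edge in steps to pitch 0
for a in np.linspace(0.3,0,11):
    print(round(a,3),(Ro.from_euler("z",YAW)*Ro.from_euler("y",a-.3)*Ro.from_euler("z",-YAW)).apply(p-O)+O)
# per row step 0.03rad in tool axes
d=Ro.from_euler("y",-.03).apply([q[0],0,q[2]])-np.array([q[0],0,q[2]]);print("row shift tool",R0.inv().apply(d),"turn",-np.degrees(.03))
E
```

```text
clock: 7.07
position: [0.5783, 0.0261, 0.1589]
orientation: [0.669, 0.729, -0.108, -0.101]
contact_force: [-5.9, -0.7, 3.2]
opening: 0.0259
yaw,pitch,roll [0.086  0.2967 0.0017] [-0.0211  0.6219  1.4079 -0.0299  1.4071 -0.0975]
tcp in frame mm [ 10.5098   0.8096 169.3368]
0.3 [0.5783 0.0261 0.1589]
0.27 [0.5735 0.0257 0.1606]
0.24 [0.5687 0.0253 0.1622]
0.21 [0.5638 0.0249 0.1636]
0.18 [0.5589 0.0245 0.1649]
0.15 [0.554 0.024 0.166]
0.12 [0.549  0.0236 0.167 ]
0.09 [0.544  0.0232 0.1678]
0.06 [0.539  0.0227 0.1685]
0.03 [0.5339 0.0223 0.169 ]
0.0 [0.5289 0.0219 0.1694]
row shift tool [ 0.     -0.0051 -0.0002] turn -1.7188733853924696
```

Gripped (26 mm opening). Now I'll rotate the frame upright about the keel edge.

```bash
python3 -m jog '[[[0,-0.005,-0.0002],[-1.7,0,0],1],[[0,-0.005,-0.0002],[-1.7,0,0],1],[[0,-0.005,-0.0002],[-1.7,0,0],1],[[0,-0.005,-0.0002],[-1.7,0,0],1],[[0,0,0],[0,0,0],1]]' 35
python3 -m jog '[[[0,-0.005,-0.0002],[-1.7,0,0],1],[[0,-0.005,-0.0002],[-1.7,0,0],1],[[0,-0.005,-0.0002],[-1.7,0,0],1],[[0,-0.005,-0.0002],[-1.7,0,0],1],[[0,0,0],[0,0,0],1]]'
python3 - <<'E'
from h import *
R0=Ro.from_matrix(np.array([[0,1,0],[1,0,0],[0,0,-1.]]))
s=r.read_state();F=Ro.from_quat(s["orientation"])*R0.inv(); print(F.as_euler("ZYX"),s["contact_force"],s["ft_torque"],s["opening"])
p=F.apply([.0105,.0008,.1693])+O; print(np.array(s["position"])-p)
E
```

```text
clock: 7.48
position: [0.5588, 0.0245, 0.1652]
orientation: [0.674, 0.734, -0.064, -0.06]
contact_force: [-2.5, -0.9, -1.0]
opening: 0.026
clock: 7.9
position: [0.5394, 0.0228, 0.1689]
orientation: [0.676, 0.736, -0.02, -0.02]
contact_force: [-4.1, 0.7, 5.4]
opening: 0.0256
[0.0857 0.0562 0.0015] [-4.1228  0.7204  5.3644] [-0.0823  1.3264 -0.0023] 0.02558132020759169
[0.0005 0.     0.0005]
```

```bash
python3 -m jog '[[[0,-0.004,-0.0001],[-1.35,0,0],1],[[0,-0.004,-0.0001],[-1.35,0,0],1],[[0,-0.0015,0],[-0.5,0,0],1],[[0,0,0],[0,0,0],1],[[0,0,0],[0,0,0],1]]'
python3 - <<'E'
from h import *
R0=Ro.from_matrix(np.array([[0,1,0],[1,0,0],[0,0,-1.]]))
s=r.read_state();F=Ro.from_quat(s["orientation"])*R0.inv(); print(F.as_euler("ZYX"),s["contact_force"],s["ft_torque"],s["opening"])
p=F.apply([.0105,.0008,.1693])+O; print(np.array(s["position"])-p)
im,d,P=cloud("scene");c=vision.camera_model("scene")
def px(p): return cv2.projectPoints(np.array([p]),cv2.Rodrigues(np.array(c["R"]))[0],np.array(c["t"]),np.array(c["K"]),np.array([c["k1"],0,0,0.]))[0].ravel()
o=np.array([200,200]);big=cv2.resize(im[200:320,200:350],None,fx=5,fy=5,interpolation=cv2.INTER_CUBIC)
f=lambda q:tuple(int(v) for v in (px(fw(q,0))-o)*5)
cv2.line(big,f([-62.4,112,5]),f([-62.4,-112,5]),(255,0,0),1);cv2.line(big,f([22,100,0]),f([22,100,200]),(255,0,0),1)
cv2.line(big,f([-4,100,0]),f([-4,100,200]),(255,0,0),1)
cv2.line(big,f([-75,112,130]),f([-62.4,112,5]),(255,0,0),1)
save("s5",big)
E
```

```text
clock: 8.32
position: [0.531, 0.0221, 0.1698]
orientation: [0.676, 0.737, 0.0, -0.001]
contact_force: [-5.4, 0.8, 13.9]
opening: 0.026
[0.0855 0.001  0.0016] [-5.3737  0.7747 13.9456] [ 0.0868  1.865  -0.0103] 0.02598056426966169
[0.0014 0.0002 0.0005]
```

View pics/s5.png

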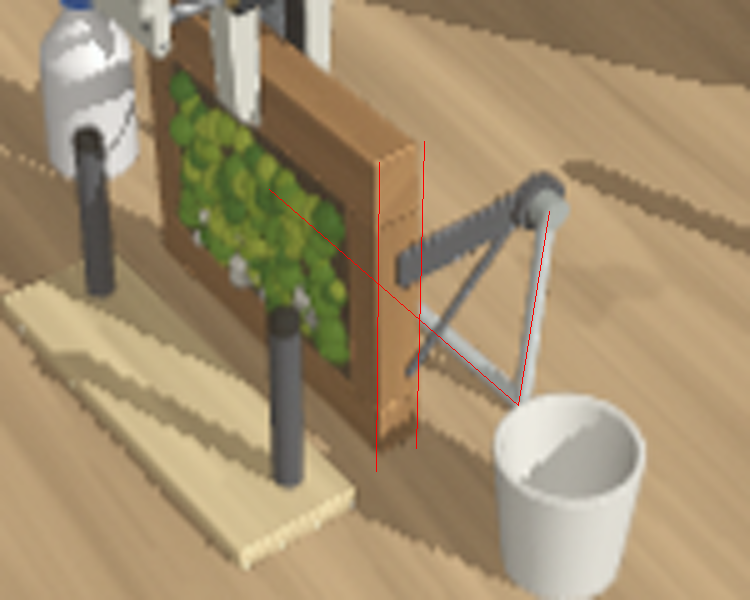

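Frame is upright. The red overlay for the nominal upright pose (bar, arm, stile) matches, and the rest is clear. I'll add a slight extra tilt to seat the bar while watching the force.

```bash
python3 -m jog '[[[0,-0.0005,0],[-0.2,0,0],1],[[0,-0.0004,0],[-0.1,0,0],1],[[0,0,0],[0,0,0],1],[[0,0,0],[0,0,0],1],[[0,0,0],[0,0,0],1]]'
cat > c.py <<'E'
from h import *
R0=Ro.from_matrix(np.array([[0,1,0],[1,0,0],[0,0,-1.]]))
for i in range(2):
    s=r.read_state();F=Ro.from_quat(s["orientation"])*R0.inv(); print(s["clock"],np.array(s["position"]),F.as_euler("ZYX"),np.array(s["contact_force"]),np.array(s["ft_torque"]),s["opening"])
    if i==0: im,d,P=cloud("scene")
E
python3 c.py
```

```text
clock: 8.78
position: [0.5303, 0.022, 0.1699]
orientation: [0.676, 0.737, 0.002, 0.001]
contact_force: [-4.8, 0.5, 13.8]
opening: 0.026
8.7833 [0.5303 0.022  0.1699] [ 0.0856 -0.0042  0.0016] [-4.7577  0.5224 13.8005] [ 0.0011  1.9964 -0.0068] 0.025976418210628408
8.8333 [0.5303 0.022  0.1699] [ 0.0856 -0.0042  0.0016] [-5.3647  1.0259 14.3487] [ 0.0342  2.0047 -0.0094] 0.025857432818520792
```

```bash
python3 -m jog '[[[0,-0.0008,0],[-0.3,0,0],1],[[0,-0.0006,0],[-0.2,0,0],1],[[0,0,0],[0,0,0],1],[[0,0,0],[0,0,0],1],[[0,0,0],[0,0,0],1]]'
python3 c.py
```

```text
clock: 9.25
position: [0.5289, 0.0219, 0.17]
orientation: [0.676, 0.737, 0.005, 0.004]
contact_force: [-4.9, 2.1, 15.9]
opening: 0.0265
9.25 [0.5289 0.0219 0.17  ] [ 0.0856 -0.0131  0.0016] [-4.895   2.072  15.8824] [ 0.0031  2.0582 -0.0208] 0.026540520217085847
9.3 [0.5289 0.022  0.17  ] [ 0.0857 -0.0131  0.0016] [-5.9193  1.1885 15.5137] [0.0789 2.0597 0.0325] 0.02595645340326397
```

Torque barely changes, so it isn't clear whether the bar is seated. I'll take wrist pictures while undoing the extra tilt: does the bar stay fixed to the gripper (frame turning) or to the table (seated)?

```bash
cat > w.py <<'E'
import sys
from h import *
im,_=vision.grab_frame("wrist"); np.save("/tmp/w%s.npy"%sys.argv[1],im)
E
python3 w.py 0; python3 c.py
python3 -m jog '[[[0,0.0008,0],[0.3,0,0],1],[[0,0.0006,0],[0.2,0,0],1],[[0,0,0],[0,0,0],1],[[0,0,0],[0,0,0],1],[[0,0,0],[0,0,0],1]]'
python3 w.py 1; python3 c.py
python3 -m jog '[[[0,0.0009,0],[0.3,0,0],1],[[0,0.0015,0],[0.5,0,0],1],[[0,0.0015,0],[0.5,0,0],1],[[0,0,0],[0,0,0],1],[[0,0,0],[0,0,0],1]]'
python3 w.py 2; python3 c.py
python3 - <<'E'
import numpy as np,cv2
W=[np.load("/tmp/w%d.npy"%i) for i in range(3)]
cv2.imwrite("pics/w6.png",W[0][...,::-1])
E
```

```text
9.35 [0.5289 0.022  0.17  ] [ 0.0856 -0.013   0.0016] [-5.5206  1.1721 15.5118] [0.0791 2.0876 0.0243] 0.026094300092067677
9.4 [0.5289 0.0219 0.17  ] [ 0.0855 -0.013   0.0016] [-5.3831  1.3695 16.9661] [0.0787 2.0123 0.0155] 0.026109148270426284
clock: 9.82
position: [0.5303, 0.0221, 0.1699]
orientation: [0.676, 0.737, 0.002, 0.001]
contact_force: [-4.4, 0.6, 15.0]
opening: 0.0262
9.8667 [0.5303 0.022  0.1699] [ 0.0856 -0.0041  0.0016] [-4.5543  1.3937 15.0063] [ 0.0347  2.0115 -0.0145] 0.025986262282318106
9.9167 [0.5303 0.022  0.1699] [ 0.0856 -0.0042  0.0016] [-5.8325  1.5217 14.5048] [0.0606 2.039  0.0417] 0.025856499726251373
clock: 10.33
position: [0.5341, 0.0224, 0.1695]
orientation: [0.676, 0.737, -0.007, -0.007]
contact_force: [-4.2, 0.7, 12.3]
opening: 0.0261
10.3833 [0.534  0.0224 0.1695] [0.0857 0.0191 0.0016] [-3.6418  0.5807 11.5708] [0.0147 1.8637 0.013 ] 0.02639999229002698
10.4333 [0.534  0.0224 0.1695] [0.0856 0.0192 0.0016] [-4.9601  1.3727 12.5138] [-0.0279  1.853  -0.017 ] 0.02600024967322267
```

View pics/w6.png

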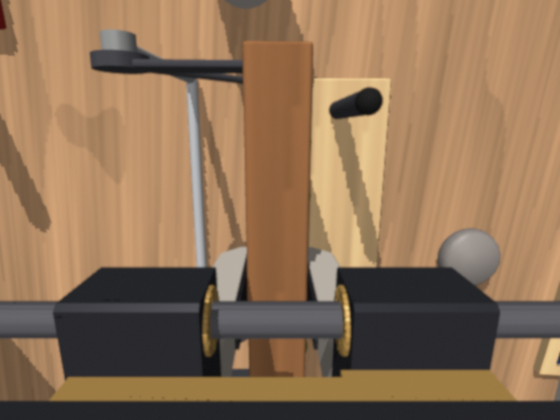

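```bash
cat > m.py <<'E'
import numpy as np,cv2,sys
n=[int(a) for a in sys.argv[1:]]
W={i:cv2.cvtColor(np.load("/tmp/w%d.npy"%i),cv2.COLOR_RGB2GRAY).astype(np.float32) for i in n}
def sh(a,b,x0,x1,y0,y1):
    best=[]
    T=a[y0:y1,x0:x1];S=b[y0-3:y1+3,x0-15:x1+15]
    C=cv2.matchTemplate(S,T,cv2.TM_CCOEFF_NORMED);_,v,_,(i,j)=cv2.minMaxLoc(C)
    f=0
    if 0<i<C.shape[1]-1: l,c,rr=C[j,i-1:i+2]; f=(l-rr)/(2*(l-2*c+rr))
    return round(float(i+f-15),2),round(float(v),3)
for k in n[1:]:
    for nm,b in dict(bar=(180,212,110,250),hub=(85,145,28,72),rail=(240,318,60,230),post=(328,390,85,120),foot=(370,400,120,250),pebble=(435,505,225,290)).items(): print(k,nm,sh(W[n[0]],W[k],*b))
E
python3 m.py 0 1 2
```

```text
1 bar (0.13, 0.994)
1 hub (0.14, 1.0)
1 rail (0.11, 0.997)
1 post (-0.6, 0.993)
1 foot (0.32, 0.99)
1 pebble (0.91, 0.998)
2 bar (0.81, 0.958)
2 hub (0.28, 0.998)
2 rail (0.24, 0.984)
2 post (-3.12, 0.947)
2 foot (1.01, 0.996)
2 pebble (3.06, 0.991)
```

The frame and gripper turn rigidly together, so image shift doesn't settle it. I'll measure the bar's height above the table in wrist depth at several pitches instead.

```bash
cat > b.py <<'E'
from h import *
A=[]
for i in range(6): im,d,P=cloud("wrist"); A.append(P)
P=np.nanmean(A,0)
Rz=Ro.from_euler("z",-YAW)
L=Rz.apply((P-O).reshape(-1,3)).reshape(P.shape)*1e3
sub=L[100:255,150:238]; 
tab=sub[(sub[...,2]<4)]; c=np.linalg.lstsq(np.c_[tab[:,0],tab[:,1],np.ones(len(tab))],tab[:,2],rcond=None)[0]
h=sub[...,2]-(sub[...,0]*c[0]+sub[...,1]*c[1]+c[2])
hm=np.sort(h,1)[:,-5:-1].mean(1); i=np.argmax(h,1)
print("table z",tab[:,2].mean(),tab[:,2].std(),"bar top h",np.median(hm),hm.std(),"bar x",np.median(sub[np.arange(len(i)),i,0]))
E
python3 b.py
python3 -m jog '[[[0,-0.0013,0],[-0.45,0,0],1],[[0,-0.0013,0],[-0.45,0,0],1],[[0,-0.0013,0],[-0.45,0,0],1],[[0,0,0],[0,0,0],1],[[0,0,0],[0,0,0],1]]'
python3 c.py; python3 b.py
python3 -m jog '[[[0,-0.001,0],[-0.3,0,0],1],[[0,-0.0006,0],[-0.2,0,0],1],[[0,0,0],[0,0,0],1],[[0,0,0],[0,0,0],1],[[0,0,0],[0,0,0],1]]'
python3 c.py; python3 b.py
```

```text
table z -0.7119901418464111 0.31296949807466 bar top h 12.385899623029665 29.75060409943365 bar x -63.78821183981975
clock: 11.15
position: [0.5301, 0.022, 0.1699]
orientation: [0.676, 0.737, 0.002, 0.001]
contact_force: [-5.0, 1.6, 14.0]
opening: 0.0259
11.15 [0.5301 0.022  0.1699] [ 0.0856 -0.005   0.0016] [-4.9702  1.5801 14.0309] [0.0791 2.025  0.0152] 0.02592972767047743
11.2 [0.5302 0.022  0.1699] [ 0.0856 -0.0049  0.0016] [-5.8381  1.5331 14.0022] [ 0.026   1.9783 -0.0199] 0.025752905753856362
table z -0.7066131391864902 0.3049316761414259 bar top h 10.98209897478521 29.958589258217682 bar x -63.93476688536684
clock: 11.92
position: [0.5287, 0.0219, 0.17]
orientation: [0.676, 0.737, 0.006, 0.004]
contact_force: [-4.5, 1.8, 16.4]
opening: 0.0259
11.9167 [0.5287 0.0219 0.17  ] [ 0.0856 -0.014   0.0016] [-4.5033  1.7605 16.4274] [ 0.0501  2.04   -0.0141] 0.025942668835673047
11.9667 [0.5287 0.0219 0.17  ] [ 0.0856 -0.0139  0.0016] [-6.4764  1.2899 14.5451] [ 0.0082  2.0842 -0.0817] 0.02616957852348129
table z -0.6960720085111108 0.3096651474853562 bar top h 10.471327446041034 30.041251766900473 bar x -63.90596544938196
```

Depth resolves it: the bar is still coming down, about 0.4 mm above the table. I'll keep going until it stops falling.

```bash
python3 -m jog '[[[0,-0.0008,0],[-0.25,0,0],1],[[0,-0.0007,0],[-0.25,0,0],1],[[0,0,0],[0,0,0],1],[[0,0,0],[0,0,0],1],[[0,0,0],[0,0,0],1]]'
python3 c.py; python3 b.py
python3 -m jog '[[[0,-0.0008,0],[-0.25,0,0],1],[[0,-0.0007,0],[-0.25,0,0],1],[[0,0,0],[0,0,0],1],[[0,0,0],[0,0,0],1],[[0,0,0],[0,0,0],1]]'
python3 c.py; python3 b.py
```

```text
clock: 12.68
position: [0.5273, 0.0218, 0.1701]
orientation: [0.676, 0.737, 0.009, 0.007]
contact_force: [-6.0, 1.3, 16.0]
opening: 0.0262
12.6833 [0.5273 0.0218 0.1701] [ 0.0856 -0.0228  0.0016] [-6.0357  1.3487 15.9981] [ 0.1103  2.1147 -0.0225] 0.02618169355128366
12.7333 [0.5273 0.0218 0.1701] [ 0.0856 -0.0229  0.0016] [-4.9326  2.4097 17.0202] [0.1215 2.0791 0.0513] 0.026247815925417407
table z -0.6976830463247835 0.31546507356486847 bar top h 9.94749123656569 30.108497675681704 bar x -64.11507909604515
clock: 13.45
position: [0.5264, 0.0217, 0.1702]
orientation: [0.676, 0.737, 0.013, 0.011]
contact_force: [-1.5, 1.9, 14.5]
opening: 0.0261
13.45 [0.5264 0.0217 0.1702] [ 0.0856 -0.0331  0.0015] [-1.5442  1.9124 14.5313] [0.1215 1.5644 0.0218] 0.026117787243307492
13.5 [0.5264 0.0217 0.1702] [ 0.0856 -0.0331  0.0015] [-1.7312  2.6533 15.1982] [0.1646 1.5256 0.0459] 0.02626978650451882
table z -0.6900159631471974 0.33077691712178886 bar top h 9.643675215337968 30.138058384144102 bar x -64.14145848129522
```

The bar has landed. It stopped dropping, and torque fell by about 0.5 N·m, so it carries about 10 N while the keel carries the rest. I'll settle and take a final look.

```bash
python3 -m jog '[[[0,0,0],[0,0,0],1],[[0,0,0],[0,0,0],1],[[0,0,0],[0,0,0],1],[[0,0,0],[0,0,0],1],[[0,0,0],[0,0,0],1]]'
python3 c.py; python3 b.py; python3 - <<'E'
from h import *
im,d,P=cloud("scene"); save("s9",cv2.resize(im[170:330,140:350],None,fx=3.5,fy=3.5,interpolation=cv2.INTER_CUBIC))
a=np.load("/tmp/scene.npz")["im"].astype(int)
for n,(x0,x1,y0,y1) in dict(pebble=(165,195,272,300),pot=(297,330,278,320)).items(): print(n,np.abs(im[y0:y1,x0:x1].astype(int)-a[y0:y1,x0:x1]).mean())
E
```

```text
clock: 14.22
position: [0.5264, 0.0217, 0.1701]
orientation: [0.676, 0.737, 0.013, 0.011]
contact_force: [-2.3, 2.5, 16.2]
opening: 0.0261
14.2167 [0.5264 0.0217 0.1701] [ 0.0856 -0.033   0.0015] [-2.2845  2.5015 16.217 ] [0.1734 1.5923 0.0806] 0.026062699630649312
14.2667 [0.5264 0.0217 0.1701] [ 0.0857 -0.033   0.0015] [-2.3411  2.0867 14.7967] [0.144  1.5664 0.0811] 0.026264692078845655
table z -0.6930735642438879 0.32604180760434076 bar top h 9.63815078220835 30.144828882014238 bar x -64.13386536386618
pebble 6.133730158730159
pot 6.74963924963925
```

View pics/s9.png

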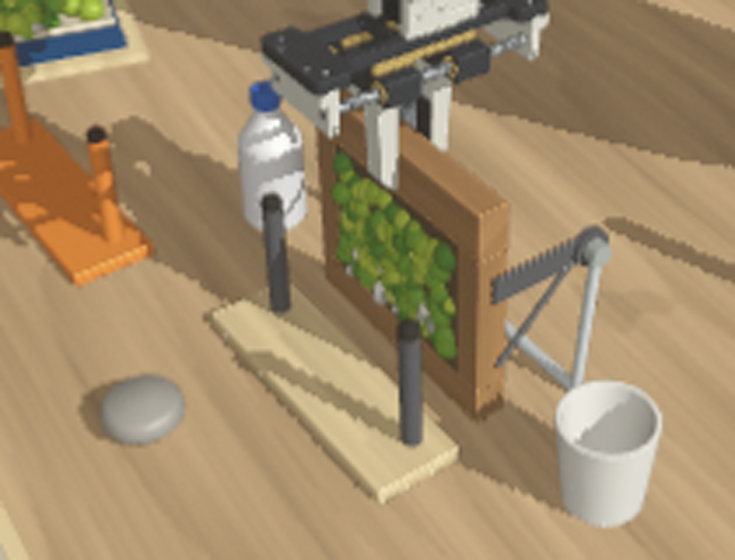

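The frame is upright and pinched at crop (410,130). The bar meets the table at (570,380), the posts stand clear of the face, and the bystanders look undisturbed. I'm handing in.

```bash
python3 -c "
from bench import r
print(r.finish_job())"
```

```text
the job is handed in; nothing more can be done
None
```

I handed the job in at about 14.5 s, with the fingers still holding the frame upright. The kickstand is down behind it, and the bar and bottom edge rest on the table.

- **Stand:** With the frame leaning on the plywood rest, I pushed the folded bar back over centre with shut fingers. It fell to the stop, and an overlay of the 3.49 rad locked pose matched the picture.
- **Upright:** I pinched the top rail (26 mm opening, 35 N grip) and turned the frame up about its keel edge. At first the tool read vertical with the bar still about 1 mm off the table. I kept tilting until the bar stopped dropping and the torque fell by about 0.5 N·m.
- **Last checks:** The top of the bar measured 9.6 mm above the table against a nominal 10 mm. The force at the wrist was about 15 N, pressing down. The last picture shows the frame clear of the posts, with no visible movement of the glue, pot or pebble.
- **What disagreed:** The tool ended at −0.033 rad although the frame should be upright, so its tilt differs from the frame's by up to about 0.03 rad. The bottom edge resting on the table is inferred from the downward force, because no camera showed it directly. A pixel comparison at the pot and pebble gave differences of 6–7 grey levels. I took these as shadow and noise, but did not measure their positions again.

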